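Refill a lid dispenser and pump its ratchet follower tight

TASK

Lay the spare pack of cup lids from the wooden cradle into the empty stretch of the lid dispenser's rails, lying along the rails behind the pack already there. Then hold the dispenser's lever by its upright grip and pump it, stop to stop, so that the ratchet pushes the follower plate up one tooth at a time, until the row is packed so firmly against the sprung end pad that another stroke gains no further tooth; feel for the stops, never force the lever or crush the lids, and do not push the follower plate by hand. Leave the lever back at its rest stop, let go, with the other things on the counter undisturbed.

Things in the scene. Friction and masses are not known exactly. Their poses are not given: they have to be found in the camera images.
- dispenser: Fixed lid dispenser, aluminium base 385 mm long. Origin: on the counter, below the middle line of its two 10 mm round rails (along its y, at x = +-20, 25 mm high, y = -88 to 165). A pack lying properly on them has its centre at x = 0, z = 55, axis along y. Follower plate at the -y end, end stop at the +y end. Ratchet wheel (84 mm, teeth seen from above) at the -y end; its lever points to -x.
- refill_center (a point): Centre of the spare pack: a rigid stack of white lids, a ribbed cylinder 62 mm across and 60 mm long along its own y, about 0.12 kg. At the start it lies in a low dark wooden cradle (84 x 76 mm, two ribs, all below 15 mm), its centre 40 mm above the counter. It can be pinched across its diameter from above.
- row_pack_center (a point): Centre of the like pack (62 mm across, 60 mm long, lying along y) that is already on the rails, at the sprung end pad.
- follower_face (a point): Middle of the pushing face (facing +y) of the follower plate, steel, 74 mm wide, 8 mm thick, top 87 mm above the counter. It starts at dispenser y = -80 mm. Each full lever stroke advances it by one tooth = 12 mm toward +y; a holding pawl keeps it there.
- lever_grip (a point): On the axis of the lever's upright round black grip (18 mm thick, free from 73 to 135 mm height), 115 mm above the counter. It moves on a level circle of 110 mm radius about lever_pivot. At the rest stop it is at dispenser x = -153, y = -128 mm, at the end stop of a full stroke at x = -153, y = -172 (0.40 rad, 44 mm). It starts between the stops and stays where it is left.
- lever_pivot (a point): The lever's vertical pivot axis, at lever_grip's height; dispenser x = -45, y = -150 mm. The working stroke is counter-clockwise from above (grip toward -y). The pawls drop only in the last 6 mm before the end stop and the last 4 mm before the rest stop, so each stroke must go from stop to stop. Turn the fingers with the arm as it swings, else the grip creeps out of them.
- end_stop: Adjustable grey end stop, set and fixed somewhere along the rails, 70 mm wide, top 90 mm high. Origin: on the counter below the rest position of its sprung pad's face; axes as the dispenser's.
- end_pad_face (a point): Middle of the face of the sprung steel pad of the end stop. It gives way toward +y against its spring (3 N at first, 10 N at the end) by at most 14 mm, then it is solid. At rest its y in end_stop is 0.
- end_pad: The sprung pad itself, a steel plate 70 x 62 mm, 6 mm thick; origin at the middle of its face.
- follower: The follower plate itself; not to be pushed by hand.
- lever_root (a point): The lever's rigid root that carries the pawl: a point on the pivot axis at grip height; its x points along the unbent arm. The arm is spring steel: unloaded, the grip is at x = 110, y = 0 here, and it bends 1 mm sideways for every 2 N. A stroke takes 2 to 7 N; at a stop, or when the row is solid, the force climbs: 10 to 12 N is plenty, over 20 N is forcing it (it fails at 12 mm of bend).
- cup_a_center (a point): Lidded paper cup, bystander, 73 mm wide, 100 mm high; middle of it.
- cup_b_center (a point): Lidded paper cup, bystander, 73 mm wide, 120 mm high; middle of it.
- cup_tower_center (a point): Tower of upturned paper cups, bystander, 78 mm wide, 160 mm high; its middle.
- saucers_center (a point): Stack of dark red saucers, bystander, 114 mm wide, 66 mm high; its middle.
- sugar_jar_center (a point): Small sugar jar, bystander, 56 mm wide, 58 mm high; its middle.

How it is judged:
On the way, in this order (a step that is already met when the one before it is completed fails the run):
1. the spare pack lies on the rails between the follower plate and the other pack, let go (x of refill_center in the frame of dispenser between -0.004 and 0.004 m and z of refill_center in the frame of dispenser between 0.0509 and 0.0589 m and y of refill_center in the frame of follower_face above 0.027 m and y of refill_center in the frame of row_pack_center below -0.057 m and angle between the y axis of refill_center and the y axis of dispenser, either way round below 0.12 rad and contact force between the fingers and refill below 0.2 N and y of end_pad_face in the frame of end_stop below 0.001 m), for 0.2 s.
2. the ratchet has pushed the row firmly onto the sprung end pad (x of refill_center in the frame of dispenser between -0.004 and 0.004 m and z of refill_center in the frame of dispenser between 0.0509 and 0.0589 m and y of end_pad_face in the frame of end_stop above 0.0015 m and contact force between end_pad and anything else above 3 N and horizontal distance between refill_center and row_pack_center below 0.0625 m), for 0.2 s.
At the end, for the whole second after the job is handed in: Both packs on the rails (spare one within 4 mm of its proper line and height), touching, clamped by the follower so that the end pad is pressed back over 1.5 mm with over 3 N; lever within 8 mm of its rest stop and let go; all at rest (all of step 2 and contact force between follower and refill above 3 N and y of lever_grip in the frame of dispenser above -0.136 m and linear speed of refill below 0.01 m/s).
It fails at once if the lids are crushed: more than 80 N on the end pad (contact force between end_pad and anything else above 80 N).
It fails at once if the lever is forced: its arm bent by more than 12 mm (24 N at the grip) (y of lever_grip in the frame of lever_root above 0.012 m or y of lever_grip in the frame of lever_root below -0.012 m).
It fails at once if the follower plate is pushed by the robot (contact force between any of the arm, the fingers and follower above 5 N).
It fails at once if a bystander is moved by more than 30 mm or tipped (distance of any of cup_a_center, cup_b_center, cup_tower_center, saucers_center, sugar_jar_center from where it was at the start of the episode above 0.03 m or angle between any of cup_a_center, cup_b_center, cup_tower_center, saucers_center, sugar_jar_center's own z axis and vertical above 0.35 rad).
It also fails if it takes over 72 s, if anything falls off the work surface, if the arm or the gripper's body presses on something with over 40 N, if the wrist force passes 120 N, or if a joint passes its speed limit or range.

ROBOT

A 7-joint arm with a two-finger parallel gripper is mounted at the origin on the work surface. World frame = base frame: x ahead of the robot, y to its left, z up, the work surface at z = 0. Lengths are in m, angles in rad, forces in N, time in s.
With the tool pointing down it reaches from about 0.35 to 0.9 m from the base axis. Payload 7.2 kg.
Tool frame: the origin (TCP) lies at the very end of the fingers, on their centre line; the grasp point (between the pads) lies 19 mm behind it; z points along the fingers, y is the line along which they close (so a half turn about z gives the same grasp; the last joint's range is limited). The gripper opens to 88 mm and grips with 3 to 60 N. Pads are 20 mm wide; open, the fingers measure 115 mm over their backs; the gripper's body (75 mm by 178 mm) begins 61 mm behind the grasp point.
Start: joints at [1.085, 0.411, -0.013, 1.596, 0.006, 1.134, -0.082], TCP at [0.254, -0.571, 0.223] pointing down, gripper open.
Joint ranges: [-2.95, 2.95], [-0.29, 1.99], [-1.47, 1.44], [0.14, 2.54], [-1.03, 4.17], [0.13, 1.85], [-2.86, 2.86]. Speed limits (rad/s): [2.39, 2.39, 3.01, 3.01, 3.14, 3.14, 3.14].

INTERFACE

Orientations are given as a unit quaternion [w, x, y, z].
In Python, from station import arm gives the robot as it stands.
- The arm moves only by the tool move_arm, never from a script. Its argument "deltas" is a list that holds one entry, the list of rows, each a list of 7 numbers: the turn, a rotation vector about the tool's x, y, z in units of pi rad (1.0 is pi rad), then the shift along the tool's x, y, z in units of 0.25 m (1.0 is 0.25 m), then the closure, from -1 (fully open) to 1 (shut). A call has 1 to 20 rows; each row is the pose to reach, as a shift and turn from the pose commanded when the call began, along the tool's axes at that moment, turning the shorter way round; what a row does not reach only later rows make up. A row lasts 1/10 s, in which the tool goes at most 50 mm and 8.59 degrees, less where a joint would pass 70% of its speed; a pose out of reach is approached as far as the arm can. A call with a number of a shift or a turn outside -1 to 1 is refused whole. A call with a gripper value outside its range is refused whole. The fingers move at their own pace and stop on an object; "force" is the grip in N (left out, the last holds). Time passes only in rows, so rows that repeat a pose let the fingers close. It gives the time, the measured TCP pose, the force, the opening and the grip force at its end, in the units of the state.
- arm.sense(): the state, without advancing time (a new reading comes with each control period).
- arm.snapshot(name): name is "scene" or "top" or "wrist"; returns a dict with "pixels" (400x640x3 uint8, red, green, blue), "camera_matrix" (3x3 intrinsics, pixels), "world_to_cam" (4x4, takes a point from world to camera coordinates); the wrist camera has in their place "hand_eye" (4x4, takes a point from camera to tool coordinates, whose origin is the TCP and whose axes are the flange's). Camera axes: x right, y up, looking along -z (the intrinsics and any distortion apply to the point x, -y, -z); pixel columns grow to the right and rows downward; lengths in m; the calibration is good to about 2 mm. A picture is of the moment at which its call begins: read the wrist's pose just before it. There is no depth.
- arm.job_done(): hands the job in; it is judged then, once.
Trained networks look in a picture, given as the dict that the camera call returned (one of the last four; its "shot" number tells which), for a name from the list of things; names that differ only in an ending like _2 or _b are one class to them, and where a whole thing is asked for, a point or a joint stands for the part that bears it (a point fixed in the world has none). Each returns a list of dicts, best first, with "conf" (0 to 1); they miss things now and then, are a little off and sometimes report something else, mostly with a low value. They report only what shows in the picture. A call takes as long as a camera call.
- arm.spot_in(picture, label): "rect" ([left, top, right, bottom] as shares, 0 to 1, of the picture: columns of its width, rows of its height, round what is visible of it).
- arm.tip_of(picture, label): "centre" ([column, row] as shares, 0 to 1, of the picture: columns of its width, rows of its height: a listed point, or the origin of a listed thing).
The state is a dict: "time_s": time; "joint_pos": joint angles; "qvel": joint speeds; "joint_efforts": joint torques, N m; "tool_pos": TCP position; "orientation": TCP orientation; "contact_force": force on the tool from outside, world axes, zero at the start; "wrist_torque": the same for the moment, N m; "grip_width": finger opening in m; "grip_force": force on a finger pad.
Only numpy, scipy, OpenCV 4.12 (cv2) and the standard library are available. Lean on these libraries where they do the work, as an engineer would, in place of code of your own. Each camera call takes 0.05 s, during which the arm holds its last target. There are 200 camera calls.

## Working session

There is one attempt and no reset: what is moved stays moved. The work goes in short steps, Python scripts to look and compute and a tool call to move; the robot and the scene stay as the last step left them, time stands still between calls to the robot, and variables do not carry over. Pictures are saved under pics/ and viewed, at most 10 in all, crops included, and the job is handed in when it is done.

Besides the shell and the picture viewer there is one more tool, called after "Call:" as a command line: name --argument value ..., lists and objects as JSON in quotes. move_arm: Moves the arm, as the interface text tells. Shifts and turns lie within -1 to 1; 1 stands for 0.25 m of shift or pi rad of turn. Its arguments: {"type":"object","properties":{"deltas":{"type":"array"},"force":{"type":"number"}},"required":["deltas"]}

```bash
mkdir -p pics
cat > h.py <<'E'
import numpy as np, cv2
from station import arm
def ray(pic,c):
    K=np.array(pic["camera_matrix"]);W=np.array(pic["world_to_cam"]);h,w=np.array(pic["pixels"]).shape[:2]
    u,v=c[0]*w,c[1]*h
    d=np.array([(u-K[0,2])/K[0,0],-(v-K[1,2])/K[1,1],-1.])
    R=W[:3,:3];return -R.T@W[:3,3],R.T@d
def atz(pic,c,z):
    o,d=ray(pic,c);return o+d*(z-o[2])/d[2]
def save(pic,n): cv2.imwrite("pics/"+n+".png",np.array(pic["pixels"])[:,:,::-1])
E
python3 - <<'E'
from h import *
print(arm.sense())
z=dict(dispenser=0,refill_center=.04,row_pack_center=.055,follower_face=.055,lever_grip=.115,lever_pivot=.115,end_stop=0,end_pad_face=.055,cup_a_center=.05,cup_b_center=.06,cup_tower_center=.08,saucers_center=.033,sugar_jar_center=.029)
for n in("top","scene"):
    p=arm.snapshot(n);save(p,n+"0")
    for k in z:
        for r in arm.tip_of(p,k)[:2]: print(n,k,round(r["conf"],2),np.round(np.array(r["centre"])*[640,400]),np.round(atz(p,r["centre"],z[k])[:2],4))
E
```

```text
{'time_s': 0.0, 'joint_pos': array([ 1.08480885,  0.4118889 , -0.01273117,  1.59701381,  0.0055331 ,
        1.13427509, -0.08218564]), 'qvel': array([-0.00059135,  0.00010516, -0.00035662,  0.00078619, -0.00032147,
        0.00019675,  0.00076212]), 'joint_efforts': array([-3.14649415e-04, -5.87940216e+01,  6.41601440e-01, -2.91074198e+01,
       -5.38603601e-02,  1.83417695e-02,  1.16357255e-04]), 'tool_pos': array([ 0.25338287, -0.57080184,  0.22182817]), 'orientation': array([-7.54428749e-04,  9.78257723e-01,  2.07391477e-01, -1.81098513e-04]), 'contact_force': array([ 1.52856813, -0.24881131, -0.14998822]), 'wrist_torque': array([0.00720224, 0.0446792 , 0.00538209]), 'grip_force': 0.0, 'grip_width': 0.08753098393838125}
top dispenser 0.93 [298. 168.] [0.6384 0.0582]
top refill_center 0.6 [238. 233.] [0.455  0.2234]
top row_pack_center 0.84 [295. 163.] [0.6431 0.066 ]
top follower_face 0.55 [330. 167.] [ 0.6291 -0.0322]
top lever_grip 0.5 [338. 229.] [ 0.4577 -0.0444]
top lever_pivot 0.84 [357. 187.] [ 0.5662 -0.0971]
top lever_pivot 0.49 [330. 167.] [ 0.6178 -0.0281]
top end_sto
[... 707 characters left out ...]
-0.0427]
scene lever_pivot 0.84 [321. 238.] [ 0.5724 -0.0942]
scene end_stop 0.67 [389. 222.] [0.6454 0.1103]
scene end_pad_face 0.56 [391. 217.] [0.6546 0.0962]
scene end_pad_face 0.22 [375. 239.] [0.6615 0.0147]
scene cup_a_center 0.73 [383. 223.] [0.6481 0.0689]
scene cup_a_center 0.59 [307. 175.] [0.3943 0.0661]
scene cup_b_center 0.62 [420. 126.] [0.5466 0.4096]
scene cup_b_center 0.18 [392. 217.] [0.6578 0.0944]
scene cup_tower_center 0.76 [402. 109.] [0.4748 0.417 ]
scene cup_tower_center 0.59 [440. 162.] [0.6672 0.3126]
scene saucers_center 0.7 [252. 358.] [ 0.6142 -0.3942]
scene saucers_center 0.58 [354. 243.] [ 0.6189 -0.0176]
scene sugar_jar_center 0.57 [308. 177.] [0.3893 0.0759]
```

View pics/top0.png

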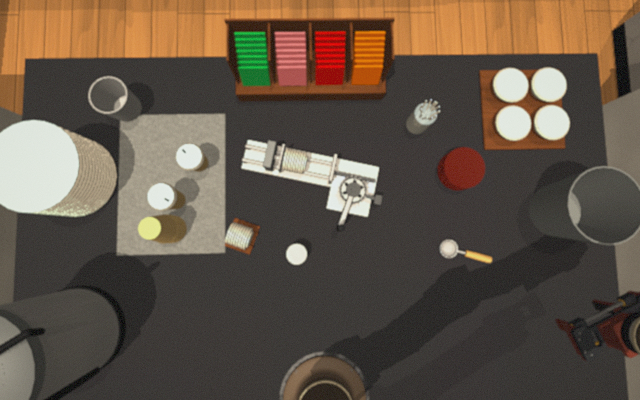

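View pics/scene0.png

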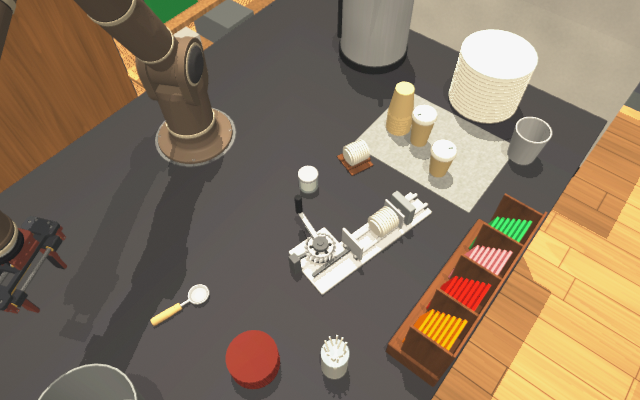

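Top view: the dispenser runs from about (250,155) to (378,185), tilted about 14°. The lever grip is at (339,228), the cradle with the spare pack at (241,236), the jar at (296,254) and the cups at (150–190,155–230). The scene view shows the same layout. I'll move above the cradle.

Call:
move_arm --deltas '[[[0, 0, 0, 0.67, -0.85, -0.11, -1], [0, 0, 0, 0.67, -0.85, -0.11, -1], [0, 0, 0, 0.67, -0.85, -0.11, -1], [0, 0, 0, 0.67, -0.85, -0.11, -1], [0, 0, 0, 0.67, -0.85, -0.11, -1], [0, 0, 0, 0.67, -0.85, -0.11, -1], [0, 0, 0, 0.67, -0.85, -0.11, -1]]]'

```text
time_s: 2.1
tool_pos: [0.3218, -0.3062, 0.251]
orientation: [0.0, 0.978, 0.21, 0.001]
contact_force: [0.1, -0.6, 0.4]
grip_width: 0.088
grip_force: 0.0
```

Call:
move_arm --deltas '[[[0, 0, 0, 0.67, -0.85, -0.11, -1], [0, 0, 0, 0.67, -0.85, -0.11, -1], [0, 0, 0, 0.67, -0.85, -0.11, -1], [0, 0, 0, 0.67, -0.85, -0.11, -1], [0, 0, 0, 0.67, -0.85, -0.11, -1], [0, 0, 0, 0.67, -0.85, -0.11, -1], [0, 0, 0, 0.67, -0.85, -0.11, -1]]]'

```text
time_s: 2.8
tool_pos: [0.3885, -0.0448, 0.2782]
orientation: [0.0, 0.978, 0.209, 0.001]
contact_force: [-0.5, -1.4, 0.4]
grip_width: 0.0877
grip_force: 0.0
```

Call:
move_arm --deltas '[[[0, 0, -0.3, 0.67, -0.85, -0.11, -1], [0, 0, -0.3, 0.67, -0.85, -0.11, -1], [0, 0, -0.3, 0.67, -0.85, -0.11, -1], [0, 0, -0.3, 0.67, -0.85, -0.11, -1], [0, 0, -0.3, 0.67, -0.85, -0.11, -1], [0, 0, -0.3, 0.67, -0.85, -0.11, -1], [0, 0, -0.3, 0.67, -0.85, -0.11, -1], [0, 0, -0.3, 0.67, -0.85, -0.11, -1]]]'

```text
time_s: 3.6
tool_pos: [0.4552, 0.2141, 0.3044]
orientation: [-0.0, 0.778, 0.629, -0.001]
contact_force: [-0.3, -0.3, -0.0]
grip_width: 0.0876
grip_force: 0.0
```

```bash
cat >> h.py <<'E'
from scipy.spatial.transform import Rotation as Rn
def tool():
    s=arm.sense();q=np.array(s["orientation"]);return np.array(s["tool_pos"]),Rn.from_quat(q[[1,2,3,0]]),s
def wrist():
    p,R,s=tool();pic=arm.snapshot("wrist");H=np.array(pic["hand_eye"])
    T=np.eye(4);T[:3,:3]=R.as_matrix();T[:3,3]=p
    pic["world_to_cam"]=np.linalg.inv(T@H);return pic
def yaw(R): m=R.as_matrix();return np.arctan2(m[1,1],m[0,1])  # world angle of tool y
def proj(pic,P):
    K=np.array(pic["camera_matrix"]);W=np.array(pic["world_to_cam"]);c=W[:3,:3]@P+W[:3,3]
    return K[0,2]+K[0,0]*c[0]/-c[2],K[1,2]-K[1,1]*c[1]/-c[2]
def row(P=None,psi=None,R0=None):
    "row for TCP world position P with the tool pointing straight down, tool y at world angle psi"
    p,R,s=tool();y=yaw(R) if psi is None else psi
    m=np.array([[np.sin(y)*-1,np.cos(y),0],[np.cos(y),np.sin(y),0],[0,0,-1]]) if R0 is None else R0
    if R0 is None and np.linalg.det(m)<0: m[:,0]*=-1
    rv=(R.inv()*Rn.from_matrix(m)).as_rotvec()/np.pi
    return np.round(np.r_[rv,R.inv().apply((P if P is not None else p)-p)/.25],4)
Z=dict(dispenser=0,refill_center=.04,row_pack_center=.055,follower_face=.055,lever_grip=.115,lever_pivot=.115,end_stop=0,end_pad_face=.055)
def look(pic,names=Z,zz={}):
    for k in names:
        for r in arm.tip_of(pic,k)[:2]: print(k,round(r["conf"],2),np.round(np.array(r["centre"])*[640,400]),np.round(atz(pic,r["centre"],zz.get(k,Z[k]))[:2],4))
E
python3 - <<'E'
from h import *
p,R,s=tool();print(s["time_s"],p,yaw(R),s["joint_pos"])
w=wrist();save(w,"w1");print(w["hand_eye"]);look(w)
E
```

```text
3.6 [0.45523147 0.21411082 0.30437406] -0.21100747169509138 [ 0.13936926  0.22188781 -0.79179292  1.72775866  0.16455694  1.26175615
 -0.90166351]
[[ 6.40261100e-04  9.62890885e-01  2.69890224e-01  7.30970317e-02]
 [ 9.99999740e-01 -5.27278892e-04 -4.91121513e-04  2.72155395e-04]
 [-3.30589011e-04  2.69890468e-01 -9.62890973e-01 -1.61398328e-01]
 [ 0.00000000e+00  0.00000000e+00  0.00000000e+00  1.00000000e+00]]
dispenser 0.75 [452. 245.] [0.6391 0.046 ]
dispenser 0.47 [457.  38.] [0.6745 0.3463]
refill_center 0.95 [310. 169.] [0.4451 0.2193]
row_pack_center 0.96 [469. 242.] [0.6436 0.0728]
lever_grip 0.59 [365. 370.] [ 0.464  -0.0565]
lever_pivot 0.77 [441. 379.] [ 0.5637 -0.0931]
lever_pivot 0.71 [297. 269.] [0.4078 0.1132]
end_stop 0.69 [462. 212.] [0.6606 0.0979]
end_pad_face 0.81 [477. 222.] [0.6567 0.1013]
```

View pics/w1.png

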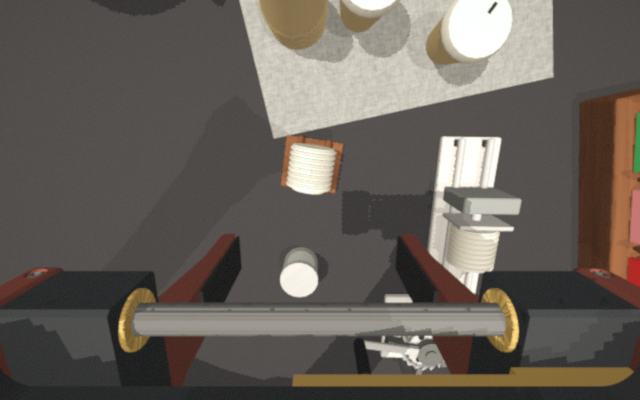

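The wrist view shows the spare pack at (310,169) in its cradle, whose corners are near (288,137), (343,143), (337,192) and (282,187). The cradle is turned about 6° clockwise from the tool, while the dispenser rails are nearly parallel to the tool. I'll measure the pack's turn.

Run:
```python
from h import *
w=wrist();im=np.array(w["pixels"]).astype(int)
g=im.copy();m=((g.min(2)>120)&(g[:,:,0]-g[:,:,2]<60)).astype(np.uint8)
sub=np.zeros_like(m);sub[138:200,280:345]=m[138:200,280:345]
n,l,st,ce=cv2.connectedComponentsWithStats(sub);i=1+st[1:,4].argmax();print(st[i],ce[i])
ys,xs=np.where(l==i)
pts=np.array([atz(w,((x+.5)/640,(y+.5)/400),.055)[:2] for x,y in zip(xs,ys)],dtype=np.float32)
print("pack rect",cv2.minAreaRect(pts))
c=((g[:,:,0]-g[:,:,2]>35)&(g[:,:,0]<170)).astype(np.uint8);s2=np.zeros_like(c);s2[136:205,275:350]=c[136:205,275:350]
ys,xs=np.where(s2);pts=np.array([atz(w,((x+.5)/640,(y+.5)/400),.008)[:2] for x,y in zip(xs,ys)],dtype=np.float32)
print("cradle",cv2.minAreaRect(pts))
```

```text
[ 287  144   49   51 2089] [310.60124461 168.77213978]
pack rect ((0.44643333554267883, 0.22025638818740845), (0.06674356013536453, 0.05972371622920036), 70.00670623779297)
cradle ((0.4465077221393585, 0.21907418966293335), (0.08150822669267654, 0.08412747085094452), 69.3707275390625)
```

Run:
```python
from h import *
print(row(np.array([.4458,.2197,.12]),-.349),row(np.array([.4458,.2197,.022]),-.349))
```

```text
[ 1.000e-04  0.000e+00  4.390e-02  1.110e-02 -3.730e-02  7.411e-01] [ 1.0000e-04  0.0000e+00  4.3900e-02  1.1200e-02 -3.7500e-02  1.1331e+00]
```

Call:
move_arm --deltas '[[[0, 0, 0.044, 0.011, -0.037, 0.74, -1], [0, 0, 0.044, 0.011, -0.037, 0.74, -1], [0, 0, 0.044, 0.011, -0.037, 0.74, -1], [0, 0, 0.044, 0.011, -0.037, 0.74, -1], [0, 0, 0.044, 0.011, -0.037, 0.74, -1]]]'

```text
time_s: 4.6
tool_pos: [0.4429, 0.2184, 0.1163]
orientation: [-0.001, 0.819, 0.574, -0.004]
contact_force: [-0.7, -1.1, 0.3]
grip_width: 0.0876
grip_force: 0.0
```

Run:
```python
from h import *
w=wrist();save(w,"w2");look(w,["refill_center"]);print(row(np.array([.4458,.2197,.022]),-.349))
```

```text
refill_center 0.77 [321. 209.] [0.446  0.2194]
[-2.000e-04 -0.000e+00  2.000e-04 -2.600e-03  8.000e-04  3.953e-01]
```

View pics/w2.png

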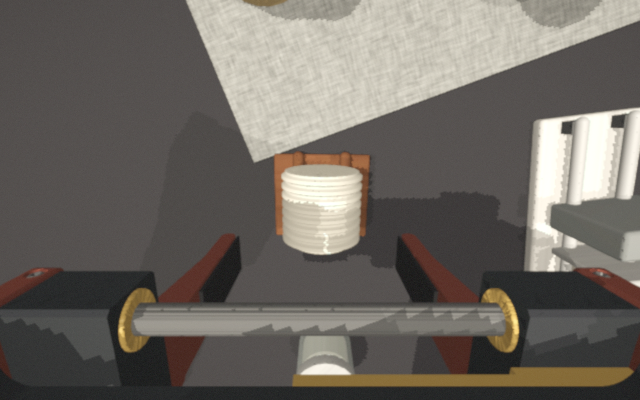

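The pack at (321,209) is centred between the fingers and square to them. I'll go down and grip it.

Call:
move_arm --deltas '[[[0, 0, 0, -0.003, 0, 0.2, -1], [0, 0, 0, -0.003, 0, 0.3, -1], [0, 0, 0, -0.003, 0, 0.395, -1], [0, 0, 0, -0.003, 0, 0.395, -1], [0, 0, 0, -0.003, 0, 0.395, 1], [0, 0, 0, -0.003, 0, 0.395, 1], [0, 0, 0, -0.003, 0, 0.395, 1], [0, 0, 0, -0.003, 0, 0.395, 1], [0, 0, 0, -0.003, 0, 0.395, 1]]]' --force 20

```text
time_s: 5.6
tool_pos: [0.4455, 0.2199, 0.0227]
orientation: [0.0, 0.819, 0.574, 0.001]
contact_force: [-3.8, -0.7, 9.2]
grip_width: 0.0619
grip_force: 20.0
```

Run:
```python
from h import *
print(row(np.array([.4458,.2197,.20])));print(row(np.array([.51,.1,.25]),-.2));print(row(np.array([.62,-.06,.28]),-.2))
```

```text
[ 2.000e-04 -3.000e-04  0.000e+00  4.000e-04  1.800e-03 -7.092e-01]
[ 3.000e-04 -3.000e-04 -4.730e-02 -3.616e-01  4.069e-01 -9.092e-01]
[ 3.0000e-04 -3.0000e-04 -4.7300e-02 -8.1270e-01  1.0392e+00 -1.0291e+00]
```

Call:
move_arm --deltas '[[[0, 0, 0, 0, 0, -0.2, 1], [0, 0, 0, 0, 0, -0.4, 1], [0, 0, 0, 0, 0, -0.6, 1], [0, 0, -0.02, -0.15, 0.15, -0.75, 1], [0, 0, -0.047, -0.3, 0.32, -0.85, 1], [0, 0, -0.047, -0.45, 0.5, -0.95, 1], [0, 0, -0.047, -0.6, 0.7, -1, 1], [0, 0, -0.047, -0.75, 0.9, -1, 1], [0, 0, -0.047, -0.81, 1, -1, 1], [0, 0, -0.047, -0.81, 1, -1, 1], [0, 0, -0.047, -0.81, 1, -1, 1]]]'

```text
time_s: 6.7
tool_pos: [0.6133, -0.0641, 0.2711]
orientation: [0.001, 0.777, 0.629, -0.0]
contact_force: [-0.0, 0.1, -1.5]
grip_width: 0.0617
grip_force: 20.0
```

Run:
```python
from h import *
w=wrist();save(w,"w3");p,R,s=tool();print(p,yaw(R),s["grip_width"],s["contact_force"]);look(w)
```

```text
[ 0.61187332 -0.06005274  0.27097659] -0.20656557125199643 0.06182717222254649 [-0.34757273  1.25558197 -1.25244141]
dispenser 0.72 [321.  85.] [0.6407 0.0444]
dispenser 0.51 [126. 107.] [0.383  0.0708]
refill_center 0.7 [317. 264.] [ 0.5866 -0.1843]
refill_center 0.19 [318. 149.] [ 0.621  -0.0313]
row_pack_center 0.64 [321.  58.] [0.6447 0.0674]
follower_face 0.87 [320. 151.] [ 0.623  -0.0329]
lever_grip 0.67 [176. 206.] [ 0.4631 -0.0515]
end_stop 0.63 [319.  23.] [0.6537 0.115 ]
end_pad_face 0.72 [324.  25.] [0.6553 0.098 ]
```

View pics/w3.png

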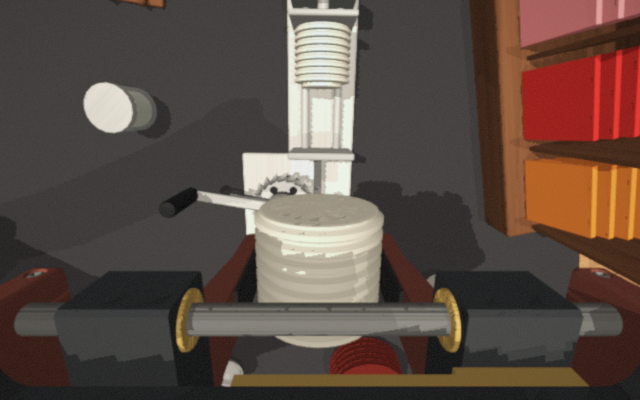

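The wrist view shows the rails running vertically, at columns 308–337 and rows 88–150. The row pack's near end is at row ~88, the follower top at rows 150–158, the lever grip at (178,203) and the held pack at (318,260). I'll refine the dispenser's pose from the edges.

Run:
```python
from h import *
w=wrist();im=np.array(w["pixels"]).astype(int).mean(2)
W=w["world_to_cam"];cam=-W[:3,:3].T@W[:3,3];print("cam",cam,"nadir",proj(w,[cam[0],cam[1],0]))
print("base row120",[(c,int(im[120,c])) for c in range(286,360)])
print("col",[(r,int(im[r,298:302].mean()),int(im[r,319:325].mean()),int(im[r,345:349].mean())) for r in range(76,166)])
```

```text
cam [0.62561823 0.01608059 0.43312739] nadir (np.float64(317.7984528645761), np.float64(116.19679432510218))
base row120 [(286, 67), (287, 67), (288, 68), (289, 67), (290, 66), (291, 92), (292, 175), (293, 213), (294, 226), (295, 233), (296, 233), (297, 232), (298, 232), (299, 232), (300, 231), (301, 232), (302, 232), (303, 231), (304, 220), (305, 199), (306, 202), (307, 217), (308, 227), (309, 227), (310, 213), (311, 192), (312, 169), (313, 172), (314, 189), (315, 195), (316, 217), (317, 232), (318, 234), (319, 235), (320, 234), (321, 234), (322, 235), (323, 235), (324, 235), (325, 235), (326, 234), (327, 234), (328, 234), (329, 233), (330, 234), (331, 235), (332, 236), (333, 234), (334, 231), (335, 224), (336, 209), (337, 192), (338, 203), (339, 218), (340, 228), (341, 225), (342, 212), (343, 194), (344, 180), (345, 187), (346, 217), (347, 234), (348, 235), (349, 235), (350, 235), (351, 234), (352, 235), (353, 234), (354, 234), (355, 226), (356, 193), (357, 124), (358, 73), (359, 66)]
col [(76, 176, 226, 145), (77, 193, 224, 178), (78, 215, 228, 196), (79, 218, 234, 198), (80, 211,
[... 1162 characters left out ...]
4, 220, 223, 220), (135, 220, 223, 221), (136, 219, 223, 227), (137, 219, 223, 229), (138, 219, 223, 224), (139, 219, 222, 221), (140, 219, 222, 221), (141, 220, 223, 227), (142, 220, 223, 230), (143, 219, 223, 231), (144, 219, 223, 230), (145, 220, 223, 224), (146, 220, 223, 222), (147, 219, 223, 228), (148, 220, 222, 231), (149, 220, 223, 231), (150, 220, 223, 230), (151, 220, 223, 222), (152, 217, 221, 227), (153, 179, 207, 225), (154, 133, 161, 194), (155, 118, 122, 146), (156, 117, 118, 121), (157, 117, 117, 118), (158, 117, 120, 120), (159, 129, 124, 120), (160, 182, 158, 127), (161, 205, 192, 177), (162, 208, 209, 205), (163, 207, 212, 213), (164, 203, 210, 214), (165, 192, 205, 212)]
```

Run:
```python
from h import *
w=wrist();im=np.array(w["pixels"])[0:180,270:380,::-1]
cv2.imwrite("pics/c1.png",cv2.resize(im[60:170],None,fx=5,fy=5,interpolation=cv2.INTER_CUBIC))
for c,z,n in [((324.4,120),.025,"rail mid 120"),((300,153.7),.087,"fol top edge"),((347,154.7),.087,"fol top R"),((322,160.3),.087,"fol back")]:
    print(n,atz(w,(c[0]/640,c[1]/400),z))
print(tool()[0],yaw(tool()[1]))
look(w)
```

```text
rail mid 120 [0.63297212 0.00965589 0.025     ]
fol top edge [ 0.5986226  -0.01926839  0.087     ]
fol top R [ 0.64918154 -0.03059956  0.087     ]
fol back [ 0.62096231 -0.03119497  0.087     ]
[ 0.61110305 -0.05597116  0.27164343] -0.2001808325892696
dispenser 0.55 [324.  92.] [0.6396 0.0436]
refill_center 0.69 [317. 264.] [ 0.586  -0.1774]
refill_center 0.53 [328.  32.] [0.6549 0.1039]
row_pack_center 0.69 [324.  64.] [0.6442 0.0699]
follower_face 0.73 [324. 158.] [ 0.6228 -0.0336]
lever_grip 0.75 [180. 213.] [ 0.4619 -0.053 ]
lever_grip 0.39 [325.  32.] [0.6473 0.0876]
lever_pivot 0.56 [323.  90.] [0.6356 0.0385]
end_stop 0.85 [326.  44.] [0.6534 0.0993]
end_pad_face 0.67 [328.  30.] [0.654  0.1017]
```

View pics/c1.png

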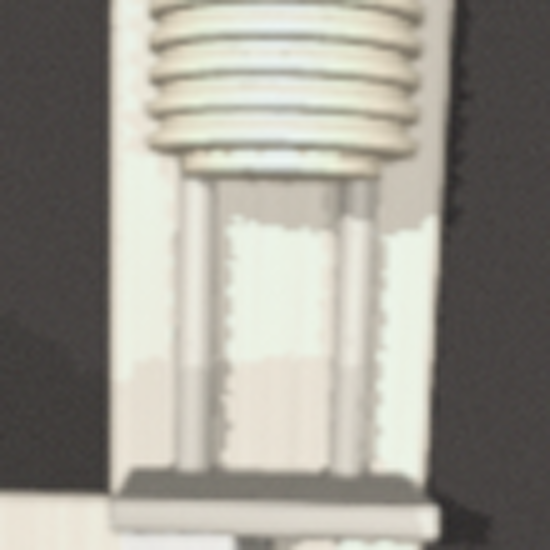

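The crop shows the follower's face as a dark strip and its light top strip below it, with the face's top edge running from (292,160) to (358,161). The row pack's near face spans rows 90–95.

Run:
```python
from h import *
w=wrist();f=lambda c,r,z:atz(w,(c/640,r/400),z)[:2]
L=f(292.5,160.2,.087);R=f(358,161.2,.087);print("follower",L,R,np.linalg.norm(L-R),"mid",(L+R)/2,"yaw",np.arctan2(*(R-L)[::-1]))
a=f(309,150,.025);b=f(308.5,112,.025);c=f(339.5,150,.025);d=f(340.5,112,.025)
print("rails",a,b,c,d,"yaw",-np.arctan2(*(b-a)),-np.arctan2(*(d-c)))
print("mid rails",(a+c)/2,(b+d)/2)
print("pack face",f(324,90.3,.086),f(324,95.2,.026))
print("follower face low",f(324,154.2,.03), proj(w,[.55,-.09,.115]))
print(tool()[0],tool()[2]["time_s"])
```

```text
follower [ 0.58918962 -0.02525445] [ 0.66004608 -0.04078779] 0.07253910611331214 mid [ 0.62461785 -0.03302112] yaw -0.2158087537213573
rails [ 0.60640401 -0.02386131] [0.61554532 0.02241682] [ 0.64507424 -0.03172176] [0.65483903 0.01443102] yaw -0.19501918742144142 -0.2085003174884167
mid rails [ 0.62573913 -0.02779154] [0.63519217 0.01842392]
pack face [0.63753817 0.03940035] [0.63841412 0.03803392]
follower face low [ 0.62439424 -0.03243811] (np.float64(268.345446822393), np.float64(229.6021125061322))
[ 0.61121001 -0.05650252  0.27135237] 7.7
```

Run:
```python
from h import *
print(row(np.array([.632,.003,.13]),-.205));print(row(np.array([.632,.003,.038]),-.205))
```

```text
[-0.     -0.      0.0012  0.2498  0.034   0.5654]
[-0.     -0.      0.0012  0.2498  0.034   0.9334]
```

Call:
move_arm --deltas '[[[0, 0, 0.001, 0.15, 0.034, 0.1, 1], [0, 0, 0.001, 0.25, 0.034, 0.25, 1], [0, 0, 0.001, 0.25, 0.034, 0.4, 1], [0, 0, 0.001, 0.25, 0.034, 0.52, 1], [0, 0, 0.001, 0.25, 0.034, 0.565, 1], [0, 0, 0.001, 0.25, 0.034, 0.565, 1], [0, 0, 0.001, 0.25, 0.034, 0.565, 1], [0, 0, 0.001, 0.25, 0.034, 0.565, 1]]]'

```text
time_s: 8.5
tool_pos: [0.6332, 0.0031, 0.1321]
orientation: [0.001, 0.776, 0.631, 0.001]
contact_force: [0.3, -0.1, -1.2]
grip_width: 0.0613
grip_force: 20.0
```

Run:
```python
from h import *
w=wrist();save(w,"w4");p,R,s=tool();print(p,yaw(R),s["contact_force"],s["time_s"]);print(row(np.array([.632,.003,.045]),-.205),row(np.array([.632,.003,.038]),-.205));look(w,["row_pack_center","end_pad_face"])
```

```text
[0.6330849  0.00298765 0.13202557] -0.20466261550803816 [ 0.39851926 -1.44822798 -1.31423598] 8.55
[ 9.000e-04 -2.000e-04  1.000e-04 -1.000e-03 -5.200e-03  3.481e-01] [ 9.000e-04 -2.000e-04  1.000e-04 -1.000e-03 -5.300e-03  3.761e-01]
row_pack_center 0.65 [313. 125.] [0.6441 0.0695]
row_pack_center 0.34 [317. 266.] [ 0.6233 -0.0442]
end_pad_face 0.93 [319.  78.] [0.6546 0.1003]
```

Call:
move_arm --deltas '[[[0, 0, 0, -0.001, -0.005, 0.15, 1], [0, 0, 0, -0.001, -0.005, 0.25, 1], [0, 0, 0, -0.001, -0.005, 0.33, 1], [0, 0, 0, -0.001, -0.005, 0.355, 1], [0, 0, 0, -0.001, -0.005, 0.37, 1], [0, 0, 0, -0.001, -0.005, 0.37, 1]]]'

```text
time_s: 9.25
tool_pos: [0.6315, 0.0032, 0.0386]
orientation: [0.0, 0.776, 0.631, 0.001]
contact_force: [0.7, -0.4, -0.2]
grip_width: 0.0613
grip_force: 20.0
```

Call:
move_arm --deltas '[[[0, 0, 0, 0, 0, 0.004, 1], [0, 0, 0, 0, 0, 0.006, 1], [0, 0, 0, 0, 0, 0.006, -1], [0, 0, 0, 0, 0, 0.006, -1], [0, 0, 0, 0, 0, 0.006, -1], [0, 0, 0, 0, 0, 0.006, -1], [0, 0, 0, 0, 0, -0.2, -1], [0, 0, 0, 0, 0, -0.4, -1], [0, 0, 0, -0.2, 0, -0.6, -1], [0, 0, 0, -0.35, 0, -0.8, -1], [0, 0, 0, -0.35, 0, -0.8, -1], [0, 0, 0, -0.35, 0, -0.8, -1]]]'

```text
time_s: 10.45
tool_pos: [0.6144, -0.0869, 0.2417]
orientation: [0.003, 0.777, 0.629, 0.001]
contact_force: [0.8, -0.3, 0.0]
grip_width: 0.0879
grip_force: 0.0
```

Run:
```python
from h import *
w=wrist();save(w,"w5");p,R,s=tool();print(p,yaw(R),s["contact_force"],s["time_s"]);
look(w,["refill_center","row_pack_center","follower_face","end_pad_face","lever_grip","lever_pivot"],{"refill_center":.055})
t=arm.snapshot("top");look(t,["lever_grip","lever_pivot"]);t=arm.snapshot("scene");look(t,["lever_grip","lever_pivot"])
```

```text
[ 0.6136866  -0.08454202  0.23939479] -0.20759580175330397 [-0.55295423  0.84498659  0.25993021] 10.5
refill_center 0.8 [314. 100.] [0.6306 0.0008]
row_pack_center 0.62 [315.  28.] [0.6459 0.0673]
follower_face 0.59 [313. 135.] [ 0.6214 -0.0343]
lever_pivot 0.7 [264. 207.] [ 0.5622 -0.0873]
lever_grip 0.46 [337. 229.] [ 0.4578 -0.0422]
lever_pivot 0.68 [354. 187.] [ 0.5661 -0.0896]
lever_grip 0.83 [298. 198.] [ 0.455  -0.0386]
lever_grip 0.44 [421. 124.] [0.5654 0.3682]
lever_pivot 0.61 [322. 235.] [ 0.5692 -0.0848]
```

View pics/w5.png

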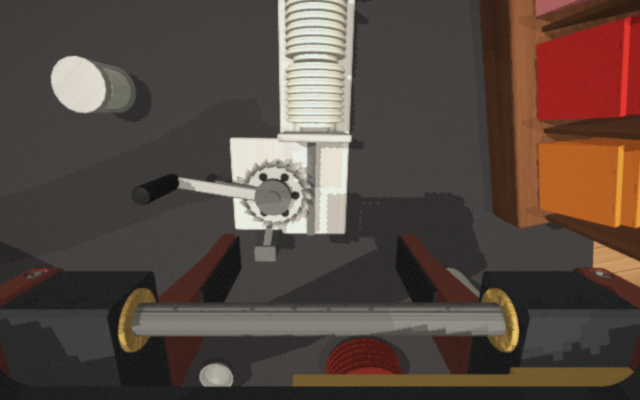

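The spare pack lies straight on the rails at rows 62–130, between the follower (row 137) and the row pack. The lever arm runs from (272,196) to (175,182), so it is close to rest. Next is the lever.

```bash
cat >> h.py <<'E'
PIV=np.array([.5663,-.0924]);YAW=-.205
def grip(th,r=.110):
    "world xy of the grip at lever angle th (+.2 rest, -.2 end)"
    c,s=np.cos(YAW),np.sin(YAW);l=np.array([-np.cos(th),np.sin(th)])*r
    return PIV+np.array([c*l[0]-s*l[1],s*l[0]+c*l[1]])
E
python3 - <<'E'
from h import *
print(arm.sense()["joint_pos"],grip(.2),grip(.16),grip(-.2))
for psi in (YAW-.16+np.pi/2,YAW-.16-np.pi/2): print(psi,row(np.r_[grip(.16),.22],psi))
E
```

```text
[ 0.52087557  0.47058997 -0.66136001  1.56074243  0.30155221  1.21473472
 -0.3974879 ] [ 0.46519874 -0.04905794] [ 0.46354639 -0.05313558] [ 0.45630137 -0.09185   ]
1.2057963267948966 [-1.000e-04 -1.000e-04 -4.487e-01 -6.400e-03 -6.092e-01  6.980e-02]
-1.9357963267948965 [-1.000e-04  1.000e-04  5.513e-01 -6.400e-03 -6.092e-01  6.980e-02]
```

Call:
move_arm --deltas '[[[0, 0, -0.449, -0.006, -0.61, 0.06, -1], [0, 0, -0.449, -0.006, -0.61, 0.06, -1], [0, 0, -0.449, -0.006, -0.61, 0.06, -1], [0, 0, -0.449, -0.006, -0.61, 0.06, -1], [0, 0, -0.449, -0.006, -0.61, 0.06, -1], [0, 0, -0.449, -0.006, -0.61, 0.06, -1], [0, 0, -0.449, -0.006, -0.61, 0.06, -1], [0, 0, -0.449, -0.006, -0.61, 0.06, -1], [0, 0, -0.449, -0.006, -0.61, 0.06, -1], [0, 0, -0.449, -0.006, -0.61, 0.06, -1], [0, 0, -0.449, -0.006, -0.61, 0.06, -1]]]'

```text
time_s: 12.2
tool_pos: [0.4634, -0.0532, 0.2227]
orientation: [0.0, 0.181, 0.983, 0.0]
contact_force: [-0.2, 0.4, 0.1]
grip_width: 0.0878
grip_force: 0.0
```

Run:
```python
from h import *
w=wrist();save(w,"w6");p,R,s=tool();print(p,yaw(R),s["joint_pos"],s["time_s"])
look(w,["lever_grip","lever_pivot","follower_face"]);print(row(np.r_[grip(.16),.09],YAW+np.pi/2-.16))
```

```text
[ 0.46337918 -0.05324977  0.22266917] 1.2045386748175424 [ 0.88037647  0.28373403 -1.01922865  1.91742361  0.27249337  1.08802571
  0.95508673] 12.25
lever_grip 0.97 [326. 201.] [ 0.465  -0.0468]
lever_pivot 0.82 [318. 306.] [ 0.563  -0.0917]
follower_face 0.82 [381. 303.] [ 0.624  -0.0335]
[-0.000e+00  1.000e-04 -3.000e-04 -4.000e-04  5.000e-04  5.308e-01]
```

View pics/w6.png

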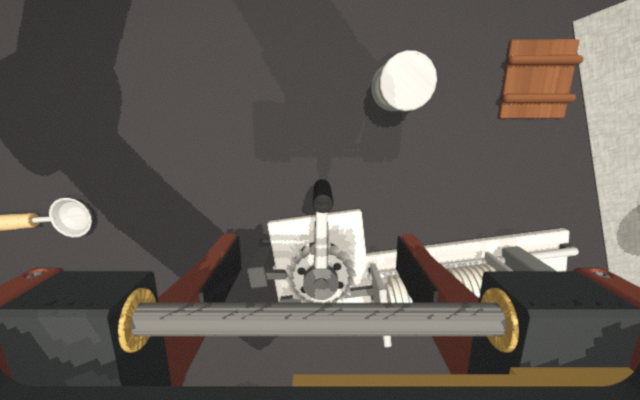

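The view shows the grip's top at (322,185), centred between the fingers, with the arm running straight down to the pivot at (320,285). I'll go down and grip it.

Call:
move_arm --deltas '[[[0, 0, 0, 0, 0, 0.2, -1], [0, 0, 0, 0, 0, 0.38, -1], [0, 0, 0, 0, 0, 0.48, -1], [0, 0, 0, 0, 0, 0.53, -1], [0, 0, 0, 0, 0, 0.53, -1], [0, 0, 0, 0, 0, 0.53, 1], [0, 0, 0, 0, 0, 0.53, 1], [0, 0, 0, 0, 0, 0.53, 1], [0, 0, 0, 0, 0, 0.53, 1], [0, 0, 0, 0, 0, 0.53, 1], [0, 0, 0, 0, 0, 0.53, 1]]]' --force 15

```text
time_s: 13.5
tool_pos: [0.4635, -0.0533, 0.0903]
orientation: [0.0, 0.181, 0.983, -0.0]
contact_force: [-0.1, -0.0, 0.8]
grip_width: 0.0432
grip_force: 0.0
```

```bash
cat >> h.py <<'E'
def arc(ths,r=.110,z=.090):
    p,R,s=tool();d=p[:2]-PIV
    c,sn=np.cos(-YAW),np.sin(-YAW);l=np.array([c*d[0]-sn*d[1],sn*d[0]+c*d[1]])
    th0=np.arctan2(l[1],-l[0]);rr=np.linalg.norm(d)
    print("t",round(s["time_s"],2),"th",round(th0,4),"r",round(rr,4),"yawth",round(YAW+np.pi/2-yaw(R),4),"F tang",round(float(np.dot(s["contact_force"][:2],[np.cos(YAW+np.pi/2-th0),np.sin(YAW+np.pi/2-th0)])),2),"w",s["grip_width"])
    for t in ths: print(t,row(np.r_[grip(t,r or rr),z],YAW+np.pi/2-t))
E
python3 - <<'E'
from h import *
arc([.2,.16,.1,0,-.1,-.15,-.2])
print(arm.sense()["contact_force"])
E
```

```text
t 13.5 th 0.1582 r 0.11 yawth 0.1597 F tang -0.07 w 0.0432331848539985
0.2 [-0.      0.0001  0.0128 -0.0004  0.0184  0.0014]
0.16 [-0.      0.0001  0.0001 -0.      0.0008  0.0014]
0.1 [-0.      0.0001 -0.019  -0.0008 -0.0256  0.0014]
0 [-0.      0.0001 -0.0508 -0.0056 -0.0693  0.0014]
-0.1 [-0.000e+00  1.000e-04 -8.270e-02 -1.480e-02 -1.123e-01  1.400e-03]
-0.15 [-0.000e+00  1.000e-04 -9.860e-02 -2.090e-02 -1.334e-01  1.400e-03]
-0.2 [-1.000e-04  1.000e-04 -1.145e-01 -2.820e-02 -1.542e-01  1.400e-03]
[-0.14768246 -0.02051856  0.81327551]
```

Call:
move_arm --deltas '[[[0, 0, 0, 0, 0, 0, 1], [0, 0, 0, 0, 0, 0, 1], [0, 0, 0, 0, 0, 0, 1], [0, 0, 0, 0, 0, 0, 1], [0, 0, 0, 0, 0, 0, 1], [0, 0, 0, 0, 0, 0, 1]]]'

```text
time_s: 14.1
tool_pos: [0.4634, -0.0527, 0.0901]
orientation: [-0.0, 0.181, 0.983, 0.0]
contact_force: [0.2, 3.8, 1.2]
grip_width: 0.0179
grip_force: 15.0
```

Run:
```python
from h import *
arc([.2,.16])
```

```text
t 14.1 th 0.1634 r 0.1103 yawth 0.1589 F tang 3.6 w 0.017912122957313658
0.2 [ 0.0002 -0.0001  0.0131 -0.0016  0.0161  0.0006]
0.16 [ 0.0002 -0.      0.0003 -0.0013 -0.0015  0.0006]
```

Call:
move_arm --deltas '[[[0, 0, 0.004, 0, 0.006, 0, 1], [0, 0, 0.008, 0, 0.011, 0, 1], [0, 0, 0.012, -0.001, 0.016, 0, 1], [0, 0, 0.012, -0.001, 0.016, 0, 1]]]'

```text
time_s: 14.5
tool_pos: [0.4646, -0.0495, 0.0901]
orientation: [-0.0, 0.2, 0.98, -0.0]
contact_force: [-4.1, 2.1, 3.1]
grip_width: 0.0178
grip_force: 15.0
```

Run:
```python
from h import *
arc([.21,.2])
```

```text
t 14.5 th 0.1944 r 0.1104 yawth 0.1975 F tang 0.34 w 0.017792585662976423
0.21 [-0.0002 -0.0002  0.004  -0.0015  0.0069  0.0004]
0.2 [-0.0002 -0.0002  0.0008 -0.0015  0.0025  0.0004]
```

Call:
move_arm --deltas '[[[0, 0, 0.003, 0.003, 0.005, 0, 1], [0, 0, 0.006, 0.004, 0.009, 0, 1], [0, 0, 0.006, 0.004, 0.009, 0, 1]]]'

```text
time_s: 14.8
tool_pos: [0.4654, -0.0475, 0.0901]
orientation: [0.0, 0.209, 0.978, -0.0]
contact_force: [0.4, -0.7, -1.2]
grip_width: 0.0176
grip_force: 15.0
```

Run:
```python
from h import *
arc([.2])
```

```text
t 14.8 th 0.2138 r 0.1105 yawth 0.2168 F tang -0.42 w 0.0176099321765709
0.2 [-0.      0.0002 -0.0054 -0.002  -0.006   0.0006]
```

Call:
move_arm --deltas '[[[0, 0, 0.003, 0, 0.005, 0, 1], [0, 0, 0.006, 0, 0.009, 0, 1], [0, 0, 0.006, 0, 0.009, 0, 1]]]'

```text
time_s: 15.1
tool_pos: [0.4663, -0.0452, 0.0902]
orientation: [0.0, 0.219, 0.976, -0.0]
contact_force: [2.2, -1.5, -1.2]
grip_width: 0.0177
grip_force: 15.0
```

Run:
```python
from h import *
arc([.2])
```

```text
t 15.1 th 0.2356 r 0.1106 yawth 0.2356 F tang -0.37 w 0.017657571668505668
0.2 [ 0.      0.0002 -0.0113 -0.0026 -0.0156  0.0007]
```

Call:
move_arm --deltas '[[[0, 0, 0.003, 0, 0.005, 0, 1], [0, 0, 0.006, 0, 0.009, 0, 1], [0, 0, 0.006, 0, 0.009, 0, 1]]]'

```text
time_s: 15.4
tool_pos: [0.4672, -0.0433, 0.0902]
orientation: [0.0, 0.228, 0.974, -0.0]
contact_force: [2.9, -3.5, -2.5]
grip_width: 0.0176
grip_force: 15.0
```

Run:
```python
from h import *
arc([.2])
```

```text
t 15.4 th 0.255 r 0.1106 yawth 0.2543 F tang -1.85 w 0.01760200130533185
0.2 [-0.0001  0.0002 -0.0173 -0.0032 -0.0242  0.0007]
```

Call:
move_arm --deltas '[[[0, 0, 0.003, -0.001, 0.005, 0, 1], [0, 0, 0.006, -0.001, 0.011, 0, 1], [0, 0, 0.006, -0.001, 0.011, 0, 1]]]'

```text
time_s: 15.7
tool_pos: [0.4679, -0.0415, 0.09]
orientation: [-0.0, 0.237, 0.971, -0.001]
contact_force: [0.8, -5.7, -0.6]
grip_width: 0.0177
grip_force: 15.0
```

Run:
```python
from h import *
arc([.2])
```

```text
t 15.7 th 0.2721 r 0.1108 yawth 0.2738 F tang -4.7 w 0.017748627161420612
0.2 [-0.0006 -0.0001 -0.0235 -0.0042 -0.0317  0.0002]
```

Call:
move_arm --deltas '[[[0, 0, 0.003, -0.001, 0.005, 0, 1], [0, 0, 0.006, -0.001, 0.01, 0, 1], [0, 0, 0.006, -0.001, 0.01, 0, 1]]]'

```text
time_s: 16.0
tool_pos: [0.4686, -0.0401, 0.0899]
orientation: [-0.001, 0.246, 0.969, -0.002]
contact_force: [-2.3, -8.3, 1.7]
grip_width: 0.0179
grip_force: 15.0
```

Run:
```python
from h import *
arc([.2,.15,.1,.05,0,-.05,-.1])
```

```text
t 16.0 th 0.2862 r 0.1108 yawth 0.2928 F tang -8.45 w 0.017862246810652675
0.2 [-0.0011 -0.0003 -0.0296 -0.0053 -0.0379 -0.0002]
0.15 [-0.0011 -0.0003 -0.0455 -0.0079 -0.0597 -0.0001]
0.1 [-0.0011 -0.0004 -0.0614 -0.0115 -0.0814 -0.0001]
0.05 [-0.0011 -0.0004 -0.0773 -0.0163 -0.1029  0.    ]
0 [-1.100e-03 -4.000e-04 -9.320e-02 -2.210e-02 -1.241e-01  1.000e-04]
-0.05 [-1.100e-03 -5.000e-04 -1.091e-01 -2.900e-02 -1.450e-01  1.000e-04]
-0.1 [-0.0011 -0.0005 -0.125  -0.0369 -0.1655  0.0002]
```

Call:
move_arm --deltas '[[[0, 0, -0.014, -0.002, -0.025, 0, 1], [0, 0, -0.03, -0.004, -0.046, 0, 1], [0, 0, -0.045, -0.007, -0.068, 0, 1], [0, 0, -0.061, -0.01, -0.09, 0, 1], [0, 0, -0.077, -0.015, -0.111, 0, 1], [0, 0, -0.093, -0.02, -0.132, 0, 1], [0, 0, -0.109, -0.027, -0.153, 0, 1], [0, 0, -0.119, -0.032, -0.166, 0, 1], [0, 0, -0.119, -0.032, -0.166, 0, 1]]]'

```text
time_s: 16.9
tool_pos: [0.4576, -0.0778, 0.0903]
orientation: [0.001, 0.061, 0.998, 0.001]
contact_force: [4.2, 2.4, -2.9]
grip_width: 0.0177
grip_force: 15.0
```

Run:
```python
from h import *
arc([-.12,-.15,-.18,-.2])
```

```text
t 16.9 th -0.0717 r 0.1097 yawth -0.0828 F tang 2.97 w 0.017691768573698006
-0.12 [ 0.0006  0.0004 -0.0118  0.001  -0.0213  0.001 ]
-0.15 [ 0.0006  0.0004 -0.0214  0.0004 -0.0344  0.0009]
-0.18 [ 0.0006  0.0004 -0.0309 -0.0007 -0.0476  0.0009]
-0.2 [ 0.0006  0.0004 -0.0373 -0.0017 -0.0563  0.0009]
```

Call:
move_arm --deltas '[[[0, 0, -0.007, 0.001, -0.011, 0, 1], [0, 0, -0.014, 0.001, -0.022, 0, 1], [0, 0, -0.021, 0.001, -0.032, 0, 1], [0, 0, -0.021, 0.001, -0.032, 0, 1]]]'

```text
time_s: 17.3
tool_pos: [0.4571, -0.0853, 0.0903]
orientation: [0.001, 0.028, 1.0, 0.001]
contact_force: [7.0, 2.9, -6.4]
grip_width: 0.018
grip_force: 15.0
```

Run:
```python
from h import *
arc([])
```

```text
t 17.3 th -0.14 r 0.1095 yawth -0.1492 F tang 3.3 w 0.017991329648512445
```

Call:
move_arm --deltas '[[[0, 0, -0.004, -0.004, -0.006, 0, 1], [0, 0, -0.008, -0.006, -0.012, 0, 1], [0, 0, -0.008, -0.006, -0.012, 0, 1]]]'

```text
time_s: 17.6
tool_pos: [0.457, -0.0886, 0.0902]
orientation: [-0.0, 0.015, 1.0, 0.001]
contact_force: [1.5, 6.0, -0.4]
grip_width: 0.0176
grip_force: 15.0
```

Run:
```python
from h import *
arc([])
```

```text
t 17.6 th -0.17 r 0.1094 yawth -0.1745 F tang 6.01 w 0.01760941412417653
```

Call:
move_arm --deltas '[[[0, 0, -0.003, 0, -0.005, 0, 1], [0, 0, -0.006, 0, -0.01, 0, 1], [0, 0, -0.006, 0, -0.01, 0, 1]]]'

```text
time_s: 17.9
tool_pos: [0.457, -0.0903, 0.0902]
orientation: [0.0, 0.006, 1.0, 0.001]
contact_force: [1.8, 8.1, -2.0]
grip_width: 0.0176
grip_force: 15.0
```

Run:
```python
from h import *
arc([])
w=wrist();look(w,["follower_face"])
```

```text
t 17.9 th -0.1854 r 0.1093 yawth -0.1935 F tang 8.11 w 0.017563470460350415
```

Call:
move_arm --deltas '[[[0, 0, -0.003, 0, -0.005, 0, 1], [0, 0, -0.003, 0, -0.006, 0, 1], [0, 0, -0.003, 0, -0.006, 0, 1]]]'

```text
time_s: 18.3
tool_pos: [0.457, -0.0912, 0.0902]
orientation: [0.0, 0.001, 1.0, 0.002]
contact_force: [2.6, 8.4, -1.6]
grip_width: 0.0179
grip_force: 15.0
```

Run:
```python
from h import *
arc([])
```

```text
t 18.3 th -0.1936 r 0.1093 yawth -0.203 F tang 8.41 w 0.017926876066251502
```

Call:
move_arm --deltas '[[[0, 0, 0.019, 0, 0.026, 0, 1], [0, 0, 0.038, -0.002, 0.053, 0, 1], [0, 0, 0.057, -0.005, 0.079, 0, 1], [0, 0, 0.076, -0.009, 0.105, 0, 1], [0, 0, 0.095, -0.016, 0.13, 0, 1], [0, 0, 0.115, -0.023, 0.155, 0, 1], [0, 0, 0.134, -0.033, 0.179, 0, 1], [0, 0, 0.145, -0.037, 0.193, 0, 1], [0, 0, 0.145, -0.037, 0.193, 0, 1]]]'

```text
time_s: 19.2
tool_pos: [0.4659, -0.0458, 0.0901]
orientation: [-0.0, 0.228, 0.974, -0.001]
contact_force: [0.9, -1.2, -0.2]
grip_width: 0.0175
grip_force: 15.0
```

Run:
```python
from h import *
arc([])
```

```text
t 19.2 th 0.2291 r 0.1107 yawth 0.2543 F tang -0.76 w 0.017471423409464282
```

Call:
move_arm --deltas '[[[0, 0, 0.004, 0, 0.009, 0, 1], [0, 0, 0.008, -0.001, 0.018, 0, 1], [0, 0, 0.011, -0.001, 0.026, 0, 1], [0, 0, 0.011, -0.001, 0.026, 0, 1]]]'

```text
time_s: 19.6
tool_pos: [0.4678, -0.0414, 0.0898]
orientation: [-0.001, 0.245, 0.97, -0.002]
contact_force: [-6.2, -5.5, 5.0]
grip_width: 0.0176
grip_force: 15.0
```

Run:
```python
from h import *
arc([]);w=wrist();look(w,["follower_face","refill_center"])
```

```text
t 19.6 th 0.2728 r 0.111 yawth 0.2898 F tang -7.73 w 0.017649330731736277
refill_center 0.97 [479. 381.] [0.6534 0.0103]
```

Call:
move_arm --deltas '[[[0, 0, -0.014, 0.001, -0.022, 0, 1], [0, 0, -0.029, 0, -0.044, 0, 1], [0, 0, -0.045, -0.002, -0.066, 0, 1], [0, 0, -0.061, -0.006, -0.088, 0, 1], [0, 0, -0.077, -0.012, -0.109, 0, 1], [0, 0, -0.093, -0.019, -0.13, 0, 1], [0, 0, -0.093, -0.019, -0.13, 0, 1]]]'

```text
time_s: 20.45
tool_pos: [0.4586, -0.0699, 0.0901]
orientation: [0.0, 0.1, 0.995, 0.001]
contact_force: [0.7, 5.7, -0.2]
grip_width: 0.0179
grip_force: 15.0
```

Run:
```python
from h import *
arc([])
```

```text
t 20.45 th 0.0012 r 0.1101 yawth -0.0042 F tang 5.73 w 0.017872720728506385
```

Call:
move_arm --deltas '[[[0, 0, -0.008, -0.001, -0.011, 0, 1], [0, 0, -0.016, -0.002, -0.022, 0, 1], [0, 0, -0.024, -0.005, -0.034, 0, 1], [0, 0, -0.024, -0.005, -0.034, 0, 1]]]'

```text
time_s: 20.85
tool_pos: [0.4574, -0.0781, 0.0901]
orientation: [-0.0, 0.063, 0.998, 0.001]
contact_force: [-2.5, 5.5, 2.8]
grip_width: 0.0179
grip_force: 15.0
```

Run:
```python
from h import *
arc([])
```

```text
t 20.85 th -0.0743 r 0.1098 yawth -0.0792 F tang 5.08 w 0.017929843894141435
```

Call:
move_arm --deltas '[[[0, 0, -0.009, 0, -0.013, 0, 1], [0, 0, -0.018, 0, -0.026, 0, 1], [0, 0, -0.028, -0.002, -0.039, 0, 1], [0, 0, -0.028, -0.002, -0.039, 0, 1]]]'

```text
time_s: 21.25
tool_pos: [0.4569, -0.0878, 0.0901]
orientation: [-0.0, 0.019, 1.0, 0.001]
contact_force: [-1.0, 5.1, 1.1]
grip_width: 0.0177
grip_force: 15.0
```

Run:
```python
from h import *
arc([])
```

```text
t 21.25 th -0.163 r 0.1095 yawth -0.1673 F tang 5.07 w 0.017678391479772137
```

Call:
move_arm --deltas '[[[0, 0, -0.005, 0, -0.008, 0, 1], [0, 0, -0.011, 0, -0.018, 0, 1], [0, 0, -0.011, 0, -0.018, 0, 1]]]'

```text
time_s: 21.55
tool_pos: [0.4569, -0.0911, 0.0901]
orientation: [0.0, 0.001, 1.0, 0.002]
contact_force: [-1.3, 9.4, 0.5]
grip_width: 0.0176
grip_force: 15.0
```

Run:
```python
from h import *
arc([])
```

```text
t 21.55 th -0.1933 r 0.1094 yawth -0.2021 F tang 9.35 w 0.01760442708617507
```

Call:
move_arm --deltas '[[[0, 0, 0.019, 0, 0.026, 0, 1], [0, 0, 0.038, -0.002, 0.053, 0, 1], [0, 0, 0.057, -0.005, 0.079, 0, 1], [0, 0, 0.076, -0.009, 0.105, 0, 1], [0, 0, 0.095, -0.015, 0.13, 0, 1], [0, 0, 0.115, -0.022, 0.155, 0, 1], [0, 0, 0.132, -0.03, 0.177, 0, 1], [0, 0, 0.142, -0.035, 0.191, 0, 1], [0, 0, 0.15, -0.039, 0.203, 0, 1], [0, 0, 0.156, -0.044, 0.216, 0, 1], [0, 0, 0.156, -0.044, 0.216, 0, 1]]]'

```text
time_s: 22.65
tool_pos: [0.4679, -0.0413, 0.09]
orientation: [-0.0, 0.245, 0.969, -0.001]
contact_force: [-0.8, -7.8, 0.1]
grip_width: 0.0176
grip_force: 15.0
```

Run:
```python
from h import *
arc([]);w=wrist();look(w,["follower_face","refill_center"],{"refill_center":.055})
t=arm.snapshot("scene");look(t,["follower_face","end_pad_face","refill_center","row_pack_center"],{"refill_center":.055})
```

```text
t 22.65 th 0.2735 r 0.1109 yawth 0.2907 F tang -7.28 w 0.017569324370175332
refill_center 0.68 [494. 374.] [0.6358 0.0214]
follower_face 0.95 [360. 236.] [ 0.626  -0.0017]
follower_face 0.7 [359. 244.] [ 0.6364 -0.0206]
end_pad_face 0.44 [396. 212.] [0.6576 0.1148]
refill_center 0.94 [367. 233.] [0.6348 0.0164]
row_pack_center 0.67 [388. 221.] [0.6567 0.0804]
row_pack_center 0.34 [306. 178.] [0.4    0.0556]
```

Call:
move_arm --deltas '[[[0, 0, -0.014, 0, -0.022, 0, 1], [0, 0, -0.029, 0, -0.044, 0, 1], [0, 0, -0.045, -0.002, -0.066, 0, 1], [0, 0, -0.045, -0.002, -0.066, 0, 1]]]'

```text
time_s: 23.45
tool_pos: [0.4627, -0.0539, 0.0904]
orientation: [0.002, 0.175, 0.985, 0.001]
contact_force: [8.1, 2.2, -5.9]
grip_width: 0.0177
grip_force: 15.0
```

Run:
```python
from h import *
arc([])
```

```text
t 23.45 th 0.151 r 0.1105 yawth 0.1466 F tang 4.85 w 0.017745329448643484
```

Call:
move_arm --deltas '[[[0, 0, -0.006, -0.004, -0.009, 0, 1], [0, 0, -0.013, -0.006, -0.018, 0, 1], [0, 0, -0.013, -0.006, -0.018, 0, 1]]]'

```text
time_s: 23.75
tool_pos: [0.4616, -0.0575, 0.0903]
orientation: [0.001, 0.155, 0.988, 0.001]
contact_force: [2.1, 5.2, -1.6]
grip_width: 0.0176
grip_force: 15.0
```

Run:
```python
from h import *
arc([])
```

```text
t 23.75 th 0.1163 r 0.1104 yawth 0.1058 F tang 5.62 w 0.01761142735691624
```

Call:
move_arm --deltas '[[[0, 0, -0.006, 0, -0.009, 0, 1], [0, 0, -0.011, -0.001, -0.018, 0, 1], [0, 0, -0.011, -0.001, -0.018, 0, 1]]]'

```text
time_s: 24.05
tool_pos: [0.4604, -0.0615, 0.0903]
orientation: [0.001, 0.138, 0.99, 0.002]
contact_force: [3.4, 5.9, -2.0]
grip_width: 0.0177
grip_force: 15.0
```

Run:
```python
from h import *
arc([])
```

```text
t 24.05 th 0.0786 r 0.1103 yawth 0.071 F tang 6.65 w 0.01765176309149295
```

Call:
move_arm --deltas '[[[0, 0, -0.005, 0, -0.007, 0, 1], [0, 0, -0.009, -0.002, -0.014, 0, 1], [0, 0, -0.009, -0.002, -0.014, 0, 1]]]'

```text
time_s: 24.35
tool_pos: [0.4597, -0.0647, 0.0903]
orientation: [0.001, 0.123, 0.992, 0.002]
contact_force: [1.4, 6.2, -1.5]
grip_width: 0.0175
grip_force: 15.0
```

Run:
```python
from h import *
arc([])
```

```text
t 24.35 th 0.0495 r 0.1102 yawth 0.0425 F tang 6.38 w 0.01754012737031675
```

Call:
move_arm --deltas '[[[0, 0, -0.006, 0, -0.009, 0, 1], [0, 0, -0.012, -0.002, -0.018, 0, 1], [0, 0, -0.012, -0.002, -0.018, 0, 1]]]'

```text
time_s: 24.65
tool_pos: [0.4588, -0.0689, 0.0903]
orientation: [0.0, 0.104, 0.995, 0.002]
contact_force: [-0.1, 8.2, -0.7]
grip_width: 0.0176
grip_force: 15.0
```

Run:
```python
from h import *
arc([])
```

```text
t 24.65 th 0.01 r 0.11 yawth 0.0043 F tang 7.97 w 0.01757024749845683
```

Call:
move_arm --deltas '[[[0, 0, -0.005, 0, -0.007, 0, 1], [0, 0, -0.009, -0.001, -0.014, 0, 1], [0, 0, -0.009, -0.001, -0.014, 0, 1]]]'

```text
time_s: 24.95
tool_pos: [0.4582, -0.0721, 0.0903]
orientation: [0.0, 0.09, 0.996, 0.002]
contact_force: [-0.3, 8.9, -0.3]
grip_width: 0.0177
grip_force: 15.0
```

Run:
```python
from h import *
arc([])
```

```text
t 24.95 th -0.0193 r 0.1099 yawth -0.024 F tang 8.66 w 0.01774891105865706
```

Call:
move_arm --deltas '[[[0, 0, -0.005, 0, -0.007, 0, 1], [0, 0, -0.009, -0.001, -0.014, 0, 1], [0, 0, -0.009, -0.001, -0.014, 0, 1]]]'

```text
time_s: 25.25
tool_pos: [0.4579, -0.0749, 0.0903]
orientation: [0.0, 0.076, 0.997, 0.002]
contact_force: [0.4, 10.7, -0.8]
grip_width: 0.0178
grip_force: 15.0
```

Run:
```python
from h import *
arc([])
```

```text
t 25.25 th -0.0452 r 0.1098 yawth -0.0527 F tang 10.59 w 0.017806205752994547
```

Call:
move_arm --deltas '[[[0, 0, -0.003, 0, -0.005, 0, 1], [0, 0, -0.006, 0, -0.009, 0, 1], [0, 0, -0.006, 0, -0.009, 0, 1]]]'

```text
time_s: 25.55
tool_pos: [0.4577, -0.0766, 0.0903]
orientation: [0.001, 0.067, 0.998, 0.003]
contact_force: [0.1, 11.6, -0.7]
grip_width: 0.0178
grip_force: 15.0
```

Run:
```python
from h import *
arc([]);t=arm.snapshot("scene");look(t,["follower_face","end_pad_face","refill_center","row_pack_center"],{"refill_center":.055})
```

```text
t 25.55 th -0.0608 r 0.1098 yawth -0.0717 F tang 11.51 w 0.017848914522634488
follower_face 0.66 [361. 234.] [0.6259 0.0049]
end_pad_face 0.6 [399. 216.] [0.6687 0.1105]
end_pad_face 0.49 [400. 108.] [0.4575 0.4382]
refill_center 0.89 [371. 229.] [0.6371 0.0326]
row_pack_center 0.7 [387. 220.] [0.6532 0.0815]
row_pack_center 0.54 [374. 230.] [0.6439 0.0357]
```

Call:
move_arm --deltas '[[[0, 0, -0.003, 0, -0.005, 0, 1], [0, 0, -0.005, 0, -0.009, 0, 1], [0, 0, -0.005, 0, -0.009, 0, 1], [0, 0, -0.005, 0, -0.009, 0, 1]]]'

```text
time_s: 26.2
tool_pos: [0.4575, -0.0783, 0.0903]
orientation: [0.001, 0.059, 0.998, 0.003]
contact_force: [1.1, 12.3, -1.9]
grip_width: 0.0175
grip_force: 15.0
```

Run:
```python
from h import *
arc([])
```

```text
t 26.2 th -0.0763 r 0.1097 yawth -0.0875 F tang 12.37 w 0.017507364247481973
```

Call:
move_arm --deltas '[[[0, 0, 0.015, 0, 0.022, 0, 1], [0, 0, 0.03, -0.001, 0.044, 0, 1], [0, 0, 0.045, -0.003, 0.066, 0, 1], [0, 0, 0.06, -0.007, 0.088, 0, 1], [0, 0, 0.075, -0.012, 0.11, 0, 1], [0, 0, 0.09, -0.018, 0.132, 0, 1], [0, 0, 0.102, -0.022, 0.15, 0, 1], [0, 0, 0.112, -0.026, 0.164, 0, 1], [0, 0, 0.119, -0.029, 0.174, 0, 1], [0, 0, 0.119, -0.029, 0.174, 0, 1]]]'

```text
time_s: 27.2
tool_pos: [0.4679, -0.0414, 0.0899]
orientation: [-0.001, 0.245, 0.97, -0.001]
contact_force: [-5.4, -4.8, 5.4]
grip_width: 0.0176
grip_force: 15.0
```

Run:
```python
from h import *
arc([]);t=arm.snapshot("scene");look(t,["follower_face","end_pad_face","refill_center","row_pack_center"],{"refill_center":.055})
```

```text
t 27.2 th 0.2733 r 0.1108 yawth 0.2896 F tang -6.72 w 0.017602878190651528
follower_face 0.82 [359. 236.] [ 0.6241 -0.0024]
end_pad_face 0.59 [399. 214.] [0.6676 0.1167]
refill_center 0.92 [366. 234.] [0.6354 0.0131]
row_pack_center 0.68 [386. 220.] [0.651  0.0793]
```

Call:
move_arm --deltas '[[[0, 0, -0.006, 0.003, -0.012, 0, 1], [0, 0, -0.008, 0.003, -0.014, 0, 1], [0, 0, -0.008, 0.003, -0.014, 0, 0], [0, 0, -0.008, 0.003, -0.014, 0, 0], [0, 0, -0.008, 0.003, -0.014, 0, 0], [0, 0, -0.008, 0.003, -0.014, 0, 0], [0, 0, -0.008, 0.003, -0.014, -0.1, 0], [0, 0, -0.008, 0.003, -0.014, -0.25, -0.5], [0, 0, -0.008, 0.003, -0.014, -0.45, -1], [0, 0, -0.008, 0.003, -0.014, -0.65, -1], [0, 0, -0.008, 0.003, -0.014, -0.65, -1]]]'

```text
time_s: 28.55
tool_pos: [0.4701, -0.0424, 0.2584]
orientation: [0.005, 0.232, 0.973, 0.0]
contact_force: [0.6, 0.6, -1.4]
grip_width: 0.0722
grip_force: 0.0
```

Run:
```python
from h import *
p,R,s=tool();print(p,yaw(R),s["contact_force"],s["grip_width"],s["joint_pos"][6],s["time_s"]);w=wrist();look(w,["lever_grip","lever_pivot"])
print(row(np.array([.612,-.056,.27]),-.2))
```

```text
[ 0.47008282 -0.04236823  0.25843302] 1.1030096219699634 [ 0.64775103  0.60990752 -1.3756178 ] 0.07222558623632032 0.8775762708430798 28.55
lever_grip 0.56 [316. 187.] [ 0.4655 -0.0424]
lever_pivot 0.63 [316. 284.] [ 0.5627 -0.0915]
[-2.000e-04  2.000e-04  4.145e-01 -5.417e-01  2.183e-01 -7.100e-02]
```

Released. I'll go back to the earlier viewpoint to check the row.

Call:
move_arm --deltas '[[[0, 0, 0.41, -0.54, 0.22, -0.07, -1], [0, 0, 0.41, -0.54, 0.22, -0.07, -1], [0, 0, 0.41, -0.54, 0.22, -0.07, -1], [0, 0, 0.41, -0.54, 0.22, -0.07, -1], [0, 0, 0.41, -0.54, 0.22, -0.07, -1], [0, 0, 0.41, -0.54, 0.22, -0.07, -1], [0, 0, 0.41, -0.54, 0.22, -0.07, -1], [0, 0, 0.41, -0.54, 0.22, -0.07, -1], [0, 0, 0.41, -0.54, 0.22, -0.07, -1], [0, 0, 0.41, -0.54, 0.22, -0.07, -1], [0, 0, 0.41, -0.54, 0.22, -0.07, -1]]]'

```text
time_s: 29.8
tool_pos: [0.6116, -0.0549, 0.2686]
orientation: [-0.001, 0.768, 0.64, -0.001]
contact_force: [0.6, -0.9, 0.6]
grip_width: 0.0874
grip_force: 0.0
```

Run:
```python
from h import *
w=wrist();look(w,["follower_face","refill_center","row_pack_center","end_pad_face","lever_grip","lever_pivot"],{"refill_center":.055})
cv2.imwrite("pics/c2.png",cv2.resize(np.array(w["pixels"])[0:260,120:400,::-1],None,fx=2.3,fy=2.3,interpolation=cv2.INTER_CUBIC))
```

```text
follower_face 0.64 [324. 138.] [ 0.6271 -0.0085]
refill_center 0.91 [326. 114.] [0.6338 0.0181]
row_pack_center 0.74 [329.  53.] [0.6481 0.0805]
end_pad_face 0.63 [327.  26.] [0.6511 0.1075]
end_pad_face 0.55 [330.  24.] [0.6544 0.1083]
lever_grip 0.7 [177. 208.] [ 0.4624 -0.0482]
lever_pivot 0.65 [280. 229.] [ 0.5634 -0.0899]
lever_pivot 0.48 [324. 140.] [ 0.6269 -0.0068]
```

View pics/c2.png

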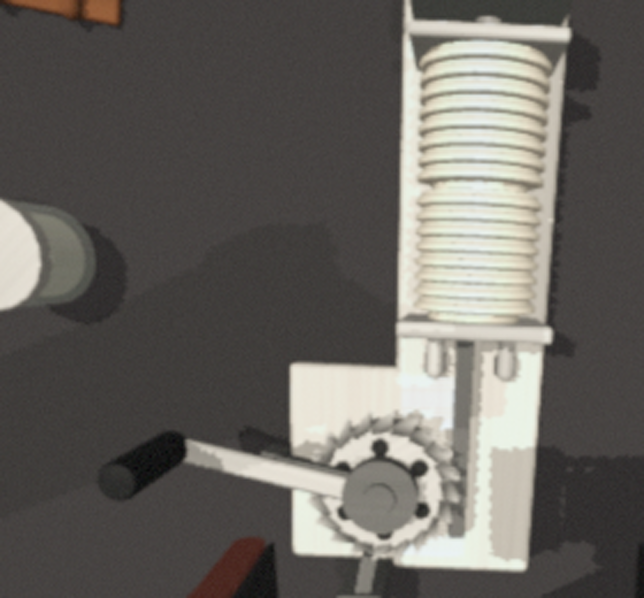

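The crop shows both packs touching and clamped between the follower (row 330) and the pad (row 35). The lever, from (380,495) to (180,445), is at its rest stop.

```bash
python3 -c "
from station import arm
print(arm.job_done())"
```

```text
the job is handed in; nothing more can be done
None
```

I handed the job in, but no verdict was returned: the spare pack is on the rails, two strokes clamped the row with the pad pressed back about 11 mm, and I stopped a third stroke near mid-travel at 12 N, taking the steady climb as a solid row; the lever is at its rest stop and let go.

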